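# Clamp the oven door handle in the bench vise

## Task

Draw the spare oven door handle out from under the low steel shelf by its bare metal shank and lay it down on the open counter; then take it again by its black grip, set the metal shank down flat on the vise bed, centred between the open jaws with the black grip sticking out at one side, and let go. Then turn the vise crank clockwise (seen from the crank end) until the sliding jaw holds the shank firmly, and let go of the crank. Do not disturb the jar, the screwdriver or the oven knob.

Things in the scene. Friction and masses are not known exactly. Their poses are not given: they have to be found in the camera images.
- handle: Loose straight bar, about 0.2 kg: bare aluminium shank 94 x 24 x 24 mm, then in line a black plastic grip 95 x 22 x 22. Origin: centre of the shank's underside; x along the bar to the grip, z up. Shank x = -47..47, grip x = 47..142 mm, centre line 12 mm up, centre of mass x = 14. It starts with the grip under the shelf, 55 to 75 mm of shank sticking out at the shelf's front.
- shank_mid (a point): Centre of the handle's aluminium shank (on the centre line, 12 mm above its underside).
- grip_mid (a point): Centre of the handle's black grip (on the centre line, 94.5 mm from shank_mid).
- shelf: Fixed low steel shelf: board 170 (x) x 260 (y) mm, underside 53, top 59 mm above the counter, open beneath but for 12 mm legs at the corners (x +-76, y +-120). A bowl (to 119 mm high) and a low white box stand on it, 40 mm or more behind its front edge. Origin on the counter under its centre; front edge at x = -85 mm; draw the handle out towards -x.
- vise: Blue vise fixed to the counter. Origin on the counter, at the middle of the jaws' width. Slot along x; jaws x = -40..40 mm, tops 111 mm high. Bed 85 mm above the counter: two rails (x = -40..-14 and 14..40). Fixed jaw: face at y = -15, block back to y = -57. Sliding jaw on its +y side, 32 mm thick, closes to -y; crank on the +y end. Base plate 110 x 200 mm, 16 thick.
- jaw: The sliding jaw; origin at the foot of its clamping face (which looks to the vise's -y), mid width, 85.5 mm above the counter. Opening = its y in the vise frame + 15 mm: 39 to 48 mm at the start, 24 mm when it meets the shank.
- crank (a joint): Crank angle, rad; grows clockwise seen from the crank end (looking along the vise's -y), closing the jaw 20 mm a turn. 0: handle straight up, pi/2: towards the vise's -x. Opening (mm) = 48 - 3.183 x angle; meets the shank at about 7.5. Starts 0 to 2.8, stop at 11. Steady drag about 3.5 N at the handle; stays where left; stiffens as the jaw presses; a push of about 10 N clamps firmly.
- crank_handle (a point): Centre of the red crank handle: sleeve 18 mm thick, 62 long, parallel to the vise's y, spinning freely on its own axis, so it may be held without turning the hand. It circles at 45 mm radius about crank_axis in the vise's x-z plane, never along y. Its inner end is 2 mm from the crank arm. Lowest height of its centre: 27 mm.
- crank_axis (a point): Fixed point on the crank's axis, 72 mm above the counter, in the plane in which crank_handle circles (vise x = 0, y = 144 mm).
- jar: Glass jar with yellow cap, 72 mm wide, 100 mm high, standing; origin at the centre of its underside. Leave alone.
- screwdriver: Screwdriver with orange handle, 180 mm long, lying on the counter; leave alone.
- oven_knob: Black oven control knob, 60 mm wide, 30 mm high, lying on the counter; origin at the centre of its underside. Leave alone.
Things that resemble listed ones, but are neither listed nor needed, are in the scene too. There is more than one size of the handle; the job needs the middle-sized.

How it is judged:
On the way, in this order (a step that is already met when the one before it is completed fails the run):
1. the handle lies on the open counter, wholly out from under the shelf, and the fingers do not hold it (x of grip_mid in the frame of shelf below -0.135 m and height (world z) of each of grip_mid, shank_mid below 0.02 m and contact force between the fingers and handle below 0.3 N), for 0.1 s.
2. the handle's shank lies on the vise bed between the open jaws, and the fingers do not hold it (x of shank_mid in the frame of vise between -0.02 and 0.02 m and y of shank_mid in the frame of vise between -0.015 and 0.033 m and z of shank_mid in the frame of vise below 0.103 m and contact force between the fingers and handle below 0.3 N and contact force between handle and jaw below 20 N), for 0.1 s.
At the end, for the whole second after the job is handed in: The handle's shank is held between the vise jaws with at least 20 N, lying along the slot (within 0.1 rad) and flat on the bed (its centre line 91 to 103 mm above the counter), its middle within 20 mm of the jaws' middle, at rest (x of shank_mid in the frame of vise between -0.02 and 0.02 m and z of shank_mid in the frame of vise between 0.091 and 0.103 m and angle between the x axis of handle and the x axis of vise, either way round below 0.1 rad and contact force between handle and jaw above 20 N and linear speed of handle below 0.01 m/s); the robot touches nothing.
It fails at once if the jar, the screwdriver or the oven knob is moved more than 30 mm (distance of any of jar, screwdriver, oven_knob from where it was at the start of the episode above 0.03 m).
It also fails if it takes over 72 s, if anything falls off the work surface, if the arm or the gripper's body presses on something with over 40 N, if the wrist force passes 120 N, or if a joint passes its speed limit or range.

## Robot

A 6-joint arm with a two-finger parallel gripper is mounted at the origin on the work surface. World frame = base frame: x ahead of the robot, y to its left, z up, the work surface at z = 0. Lengths are in m, angles in rad, forces in N, time in s.
With the tool pointing down it reaches from about 0.375 to 0.975 m from the base axis. Payload 3.8 kg.
Tool frame: the origin (TCP) lies where the fingers leave the gripper's body, on its centre line; the fingertips stand 73 mm ahead of it and the grasp point (between the pads) lies 54 mm ahead of it; z points along the fingers, y is the line along which they close (so a half turn about z gives the same grasp; the last joint's range is limited). The gripper opens to 85 mm and grips with 20 to 120 N. Pads are 22 mm wide; open, the fingers measure 114 mm over their backs; the gripper's body (76 mm by 85 mm) begins 54 mm behind the grasp point. The pads swing forward as they close: fully open they stand 13 mm farther back than shut.
Start: joints at [-1.241, 0.264, 1.604, -0, 1.274, -0.037], TCP at [0.242, -0.63, 0.304] pointing down, gripper open.
Joint ranges: [-2.63, 2.63], [-0.94, 2.18], [0.31, 2.57], [-1.31, 4.45], [0, 2.66], [-2.55, 2.55]. Speed limits (rad/s): [2.57, 2.57, 3.14, 3.14, 3.14, 3.14].

## Interface

Orientations are given as a rotation vector (axis times angle).
In Python, from workcell import read_state, viewer, bot gives the robot as it stands.
- The arm moves only by the tool jog_arm, never from a script. Its argument "increments" is a list that holds one entry, the list of rows, each a list of 7 numbers: the shift along the tool's x, y, z in units of 30 mm (1.0 is 30 mm), then the turn, a rotation vector about the tool's x, y, z in units of 6 degrees (1.0 is 6 degrees), then the opening, from -1 (shut) to 1 (fully open). A call has exactly 5 rows; each row shifts and turns the commanded pose from where the row before left it, along the tool's axes as they then stand; what a row does not reach is not made up. A row lasts 1/12 s, in which the tool goes at most 41.7 mm and 7.16 degrees, less where a joint would pass 70% of its speed; a pose out of reach is approached as far as the arm can. A call is refused whole if a number of a shift passes 1 or a number of a turn 1, either way. A call with a gripper value outside its range is refused whole. The fingers move at their own pace and stop on an object; "force" is the grip in N (left out, the last holds). Time passes only in rows, so rows that do not move let the fingers close, or fill a call up. It gives the time, the measured TCP pose, the force, the opening and the grip force at its end, in the units of the state.
- read_state(): the state, without advancing time (a new reading comes with each control period).
- viewer.read_camera(name): name is "scene" or "top" or "wrist"; returns (picture, depth): 480x640x3 uint8, blue, green, red; 480x640 float32, m along the optical axis (not along the pixel's ray), 0 where there is no reading.
- viewer.camera_params(name): a dict with "fx", "fy", "cx", "cy" (pixels), "R" (3x3) and "t" (3): a world point X has camera coordinates R X + t; the wrist camera has in their place "hand_eye" (4x4, takes a point from camera to tool coordinates, whose origin is the TCP and whose axes are the flange's). Camera axes: x right, y down, z forward; pixel columns grow to the right and rows downward; lengths in m; the calibration is good to about 2 mm. A picture is of the moment at which its call begins: read the wrist's pose just before it. camera_params takes no time and is no camera call.
- bot.finish_job(): hands the job in; it is judged then, once.
The state is a dict: "time": time; "q": joint angles; "joint_vel": joint speeds; "joint_torque": joint torques, N m; "tool_pos": TCP position; "tcp_rot": TCP orientation; "wrist_force": force on the tool from outside, world axes, zero at the start; "torque": the same for the moment, N m; "width": opening from 0.0 (shut) to 1.0 (fully open); "grip_force": force on a finger pad.
Only numpy, scipy, OpenCV 4.12 (cv2) and the standard library are available. Lean on these libraries where they do the work, as an engineer would, in place of code of your own. Each camera call takes 0.05 s, during which the arm holds its last target. There are 200 camera calls.

## Working session

There is one attempt and no reset: what is moved stays moved. The work goes in short steps, Python scripts to look and compute and a tool call to move; the robot and the scene stay as the last step left them, time stands still between calls to the robot, and variables do not carry over. Pictures are saved under pics/ and viewed, at most 10 in all, crops included, and the job is handed in when it is done.

Besides the shell and the picture viewer there is one more tool, called after "Emit:" in YAML: its name, and indented under it one key for each argument. jog_arm: Moves the arm, as the interface text tells. Its arguments: {"type":"object","properties":{"increments":{"type":"array","items":{"type":"array","items":{"type":"array","items":{"type":"number"}}}},"force":{"type":"number"}},"required":["increments"]}

```bash
mkdir -p pics; ls
python3 - <<'E'
from workcell import read_state, viewer, bot
import cv2,numpy as np
s=read_state();print({k:np.round(v,3) for k,v in s.items()})
for n in ("scene","top"):
    p,d=viewer.read_camera(n);cv2.imwrite(f"pics/{n}0.png",p);np.save(f"pics/{n}0.npy",d)
    c=viewer.camera_params(n);print(n,{k:np.round(v,3).tolist() for k,v in c.items()})
print(viewer.camera_params("wrist"))
E
```

```text
pics
{'time': np.float64(0.0), 'q': array([-1.241,  0.265,  1.605, -0.   ,  1.274, -0.037]), 'joint_vel': array([ 0.003, -0.001,  0.002, -0.001, -0.001, -0.   ]), 'joint_torque': array([-1.0000e-03, -5.1512e+01, -3.6732e+01, -0.0000e+00,  1.3000e-02,
       -0.0000e+00]), 'tool_pos': array([ 0.242, -0.63 ,  0.303]), 'tcp_rot': array([-3.087e+00, -5.730e-01,  1.000e-03]), 'wrist_force': array([ 0.572, -0.158,  0.358]), 'torque': array([-0.015, -0.019,  0.051]), 'grip_force': np.float64(0.0), 'width': np.float64(1.003)}
scene {'fx': 448.756, 'fy': 448.756, 'cx': 314.865, 'cy': 243.881, 'R': [[0.085, 0.996, 0.002], [0.657, -0.054, -0.752], [-0.75, 0.065, -0.659]], 't': [-0.022, -0.253, 1.613]}
top {'fx': 474.201, 'fy': 474.201, 'cx': 320.831, 'cy': 239.534, 'R': [[0.017, -1.0, 0.024], [-0.988, -0.02, -0.151], [0.151, -0.022, -0.988]], 't': [-0.046, 0.536, 0.937]}
{'fx': 354.2303528988936, 'fy': 354.2303528988936, 'cx': 325.5091122300136, 'cy': 239.47878615627792, 'hand_eye': array([[ 9.07678980e-06, -9.59117047e-01, -2.83009700e-01,
         7.18254530e-02],
       [ 9.99999889e-01,  1.41783391e-04, -4.48430137e-04,
        -9.08077244e-04],
       [ 4.70223064e-04, -2.83009664e-01,  9.59116942e-01,
        -7.02909642e-02],
       [ 0.00000000e+00,  0.00000000e+00,  0.00000000e+00,
         1.00000000e+00]])}
```

View pics/top0.png

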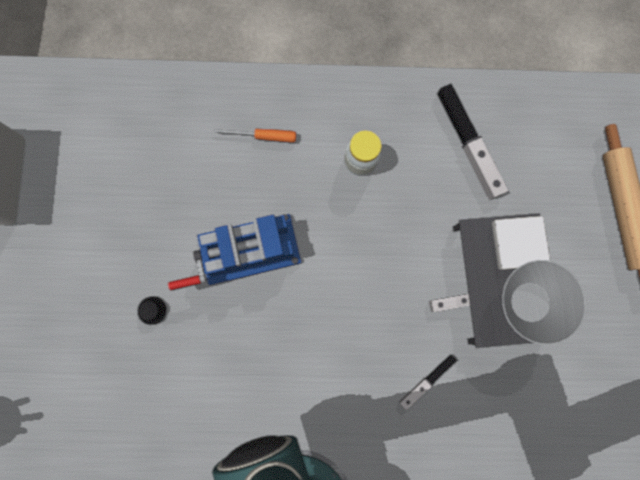

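View pics/scene0.png

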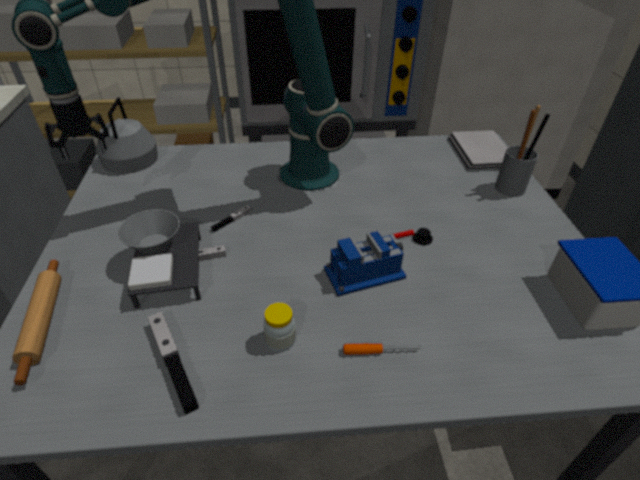

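```bash
cat > h.py <<'E'
from workcell import read_state, viewer, bot
import cv2,numpy as np
from scipy.spatial.transform import Rotation as Rot
def cam(n):
    """K, camera-to-world R, centre"""
    s=read_state();c=viewer.camera_params(n)
    if n=="wrist":
        T=np.eye(4);T[:3,:3]=Rot.from_rotvec(s["tcp_rot"]).as_matrix();T[:3,3]=s["tool_pos"];T=T@c["hand_eye"]
        return c,T[:3,:3],T[:3,3]
    R=np.array(c["R"]);return c,R.T,-R.T@np.array(c["t"])
def rays(C,uv):
    c,R,o=C;uv=np.atleast_2d(uv).astype(float)
    return np.c_[(uv[:,0]-c["cx"])/c["fx"],(uv[:,1]-c["cy"])/c["fy"],np.ones(len(uv))]@R.T
def onplane(C,uv,z):
    r=rays(C,uv);return C[2]+r*((z-C[2][2])/r[:,2])[:,None]
def cloud(C,d):
    v,u=np.mgrid[:480,:640];uv=np.c_[u.ravel(),v.ravel()]
    P=C[2]+rays(C,uv)*d.reshape(-1,1);P[d.ravel()==0]=np.nan
    return P.reshape(480,640,3)
def rect(p):
    (c,(w,h),a)=cv2.minAreaRect(np.float32(p[:,:2]));b=cv2.boxPoints((c,(w,h),a))
    e=b[1]-b[0];f=b[2]-b[1];l=e if np.hypot(*e)>np.hypot(*f) else f
    return np.round(c,4),sorted(np.round([w,h],4)),round(float(np.degrees(np.arctan2(l[1],l[0]))),1)
E
python3 - <<'E'
from h import *
p=cv2.imread("pics/top0.png");d=np.load("pics/top0.npy");C=cam("top");P=cloud(C,d)
hsv=cv2.cvtColor(p,cv2.COLOR_BGR2HSV)
def reg(x0,x1,y0,y1):
    m=np.zeros((480,640),bool);m[y0:y1,x0:x1]=1;return m
z=P[...,2];print("table z",np.nanmedian(z[350:400,50:200]),np.nanstd(z[350:400,50:200]))
def px(m):
    v,u=np.nonzero(m);return np.c_[u,v]
m=reg(422,470,285,320)&(p.min(2)>175);print("shank bright",m.sum());
if m.sum()>20: print(rect(onplane(C,px(m),.024)))
m=reg(422,470,285,320)&(z>.015)&(z<.035);print("shank depth",m.sum(),rect(P[m]),np.median(z[m]))
m=reg(440,560,200,360)&(z>.05)&(z<.068);print("shelf",m.sum(),rect(P[m]),np.median(z[m]))
V=reg(160,310,200,305)
m=V&(z>.104)&(z<.12)
n,l,st,ce=cv2.connectedComponentsWithStats(m.astype(np.uint8))
for i in range(1,n):
    if st[i,4]>30: print("jaw",st[i],rect(P[l==i]))
m=V&(z>.09)&(z<.104);print("~bed/..",m.sum())
m=V&(z>.008)&(z<.024)&(hsv[...,1]>120);print("base",m.sum(),rect(P[m]))
red=V&(hsv[...,2]>90)&(hsv[...,1]>150)&((hsv[...,0]<8)|(hsv[...,0]>172));print("crank",red.sum(),rect(P[red]),np.median(z[red]),np.max(z[red]))
w=np.r_[0:0]
for n,m in (("cap",reg(340,390,120,160)&(hsv[...,1]>150)),("knob",reg(130,175,290,330)&(p.max(2)<50)),("scr",reg(210,300,120,150)&(hsv[...,1]>150))): print(n,rect(P[m]),np.median(z[m]))
b=cv2.resize(p[195:315,140:320],None,fx=4,fy=4,interpolation=cv2.INTER_CUBIC);cv2.imwrite("pics/vise.png",b)
E
```

```text
table z 0.00027160363723111036 0.00179515173967199
shank bright 228
(array([ 0.4125, -0.3063]), [np.float64(0.022), np.float64(0.0718)], -78.7)
shank depth 446 (array([ 0.4128, -0.3065]), [np.float64(0.0241), np.float64(0.0787)], -78.9) 0.023605775479362157
shelf 6446 (array([ 0.4621, -0.4146]), [np.float64(0.1705), np.float64(0.2606)], 6.0) 0.059172591372146865
jaw [253 214  30  45 919] (array([0.5312, 0.0681]), [np.float64(0.042), np.float64(0.0811)], 14.6)
jaw [214 224  26  44 725] (array([0.5107, 0.1453]), [np.float64(0.0329), np.float64(0.0805)], 14.4)
~bed/.. 80
base 962 (array([0.5165, 0.1136]), [np.float64(0.1045), np.float64(0.1969)], -75.0)
crank 221 (array([0.4416, 0.2295]), [np.float64(0.0141), np.float64(0.0577)], -75.7) 0.07796981598347019 0.0825362354600423
cap (array([ 0.7187, -0.1211]), [np.float64(0.0539), np.float64(0.0544)], -87.4) nan
knob (array([nan, nan]), [np.float64(0.0), np.float64(0.0)], nan) nan
scr (array([0.7658, 0.0667]), [np.float64(0.0181), np.float64(0.0865)], 83.0) nan
```

View pics/vise.png

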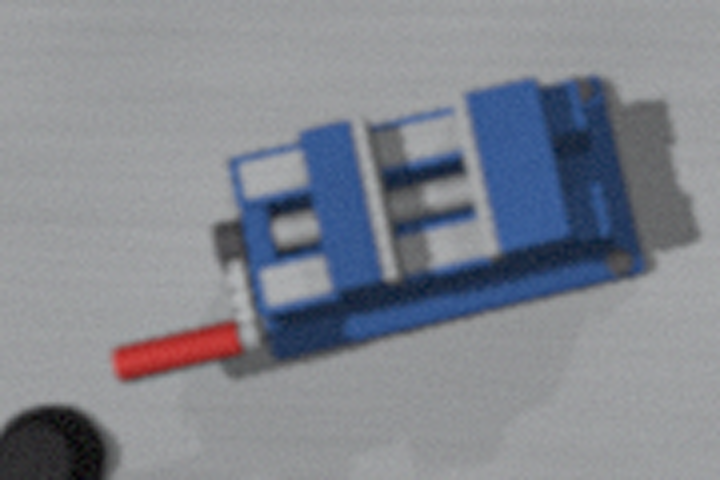

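Emit:
jog_arm:
  increments:
    - [[0.92, -0.85, 0, 0, 0, 0, 1], [0.92, -0.85, 0, 0, 0, 0, 1], [0.92, -0.85, 0, 0, 0, 0, 1], [0.92, -0.85, 0, 0, 0, 0, 1], [0.92, -0.85, 0, 0, 0, 0, 1]]
  force: 60

```text
time: 0.52
tool_pos: [0.3253, -0.4598, 0.3032]
tcp_rot: [-3.088, -0.572, 0.0]
wrist_force: [0.4, 0.4, 0.7]
width: 1.003
grip_force: 0.0
```

Emit:
jog_arm:
  increments:
    - [[0.92, -0.85, 0, 0, 0, 0, 1], [0.92, -0.85, 0, 0, 0, 0, 1], [0.92, -0.85, 0, 0, 0, 0, 1], [0.92, -0.85, 0, 0, 0, 0, 1], [0.92, -0.85, 0, 0, 0, 0, 1]]

```text
time: 0.93
tool_pos: [0.4084, -0.2912, 0.3035]
tcp_rot: [-3.089, -0.572, 0.001]
wrist_force: [0.3, -0.0, 0.1]
width: 0.999
grip_force: 0.0
```

Emit:
jog_arm:
  increments:
    - [[0, 0, 0.3, 0, 0, -1, 1], [0, 0, 0.3, 0, 0, -1, 1], [0, 0, 0.3, 0, 0, -1, 1], [0, 0, 0.3, 0, 0, -1, 1], [0, 0, 0.3, 0, 0, -1, 1]]

```text
time: 1.35
tool_pos: [0.4081, -0.2926, 0.258]
tcp_rot: [-2.831, -1.361, 0.001]
wrist_force: [1.1, 0.2, 0.2]
width: 1.004
grip_force: 0.0
```

Emit:
jog_arm:
  increments:
    - [[0, 0, 0.3, 0, 0, -1, 1], [0, 0, 0.3, 0, 0, -1, 1], [0, 0, 0.3, 0, 0, -1, 1], [0, 0, 0.3, 0, 0, -1, 1], [0, 0, 0.3, 0, 0, -1, 1]]

```text
time: 1.77
tool_pos: [0.4079, -0.2928, 0.213]
tcp_rot: [-2.383, -2.046, 0.0]
wrist_force: [0.1, 0.4, 0.5]
width: 0.998
grip_force: 0.0
```

Emit:
jog_arm:
  increments:
    - [[0, 0, 0.3, 0, 0, -1, 1], [0, 0, 0.3, 0, 0, -1, 1], [0, 0, 0.3, 0, 0, -1, 1], [0, 0, 0, 0, 0, -0.33, 1], [0, 0, 0, 0, 0, 0, 1]]

```text
time: 2.18
tool_pos: [0.4075, -0.2925, 0.1856]
tcp_rot: [-1.996, -2.423, 0.0]
wrist_force: [0.2, 0.2, 0.5]
width: 1.001
grip_force: 0.0
```

```bash
cat >> h.py <<'E'
def plan(x,y,z,yaw=None):
    """tool-frame shift (30 mm units) and turn (6 deg units) to a tool-down pose, yaw = heading of tool x in deg"""
    s=read_state();R=Rot.from_rotvec(s["tcp_rot"]).as_matrix();psi=np.degrees(np.arctan2(R[1,0],R[0,0]))
    d=(np.array([x,y,z])-s["tool_pos"])@R/.03
    t=np.zeros(3)
    if yaw is not None:
        a=np.radians(yaw);G=np.array([[np.cos(a),np.sin(a),0],[np.sin(a),-np.cos(a),0],[0,0,-1]]).T.T
        t=np.degrees(Rot.from_matrix(R.T@G).as_rotvec())/6
    print("t",round(float(s["time"]),2),"pos",np.round(s["tool_pos"],4),"psi",round(float(psi),1),"shift",np.round(d,2),"turn",np.round(t,2),"F",np.round(s["wrist_force"],1),"w",round(float(s["width"]),3),"g",round(float(s["grip_force"]),1))
E
python3 - <<'E'
from h import *
plan(.410,-.294,.08,101)
C=cam("wrist");p,d=viewer.read_camera("wrist");cv2.imwrite("pics/w1.png",p)
P=cloud(C,d);z=P[...,2]
m=(z>.018)&(z<.03)&(np.hypot(P[...,0]-.41,P[...,1]+.3)<.07)
n,l,st,ce=cv2.connectedComponentsWithStats(m.astype(np.uint8));i=1+np.argmax(st[1:,4]);print(st[i],rect(P[l==i]),np.median(z[l==i]))
E
```

```text
t 2.18 pos [ 0.4075 -0.2925  0.1856] psi 101.0 shift [-0.07  0.08  3.52] turn [-0.02 -0.02  0.01] F [0.2 0.2 0.5] w 1.001 g 0.0
[ 312  212   36  117 3909] (array([ 0.4132, -0.3121]), [np.float64(0.024), np.float64(0.0862)], -78.9) 0.02424750047825791
```

View pics/w1.png

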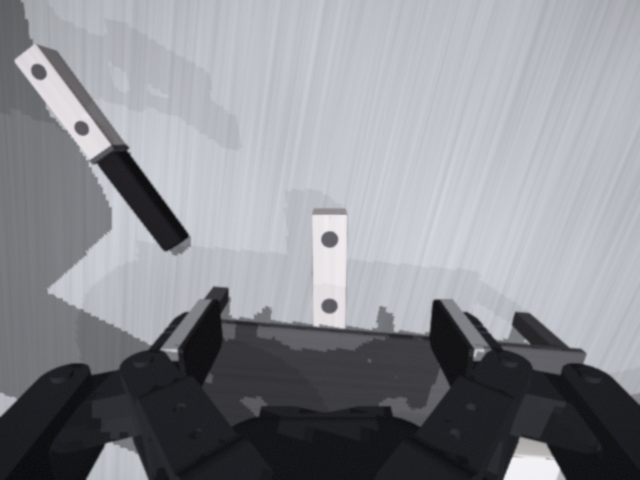

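The wrist picture shows the bare shank (312–347, 210–327) centred between the open fingers, in front of the shelf edge; a smaller decoy handle is at the upper left.

Emit:
jog_arm:
  increments:
    - [[0, 0.02, 0.88, 0, 0, 0, 1], [0, 0.02, 0.88, 0, 0, 0, 1], [0, 0.02, 0.88, 0, 0, 0, 1], [0, 0.02, 0.88, 0, 0, 0, 1], [0, 0, 0, 0, 0, 0, 1]]

```text
time: 2.65
tool_pos: [0.4076, -0.2902, 0.0767]
tcp_rot: [-1.994, -2.416, 0.0]
wrist_force: [-0.4, -0.0, 0.4]
width: 0.998
grip_force: 0.0
```

Emit:
jog_arm:
  increments:
    - [[0, 0, 0, 0, 0, 0, -1], [0, 0, 0, 0, 0, 0, -1], [0, 0, 0, 0, 0, 0, -1], [0, 0, 0, 0, 0, 0, -1], [0, 0, 0, 0, 0, 0, -1]]

```text
time: 3.07
tool_pos: [0.4115, -0.2934, 0.083]
tcp_rot: [1.997, 2.421, 0.0]
wrist_force: [0.7, -0.2, 0.1]
width: 0.298
grip_force: 0.4
```

Emit:
jog_arm:
  increments:
    - [[0, 0, 0, 0, 0, 0, -1], [0, 0, 0, 0, 0, 0, -1], [0, 0, 0, 0, 0, 0, -1], [0, 0, 0, 0, 0, 0, -1], [0, 0, 0, 0, 0, 0, -1]]

```text
time: 3.48
tool_pos: [0.4117, -0.2935, 0.0832]
tcp_rot: [1.996, 2.421, 0.0]
wrist_force: [-1.2, 0.8, 7.0]
width: 0.261
grip_force: 60.1
```

Emit:
jog_arm:
  increments:
    - [[0.3, 0.03, 0, 0, 0, 0, -1], [0.6, 0.05, 0, 0, 0, 0, -1], [0.6, 0.05, 0, 0, 0, 0, -1], [0.6, 0.05, 0, 0, 0, 0, -1], [0.6, 0.05, 0, 0, 0, 0, -1]]

```text
time: 3.9
tool_pos: [0.4038, -0.2126, 0.0832]
tcp_rot: [1.994, 2.419, -0.0]
wrist_force: [0.7, -4.0, 5.5]
width: 0.264
grip_force: 59.9
```

Emit:
jog_arm:
  increments:
    - [[0.6, 0.05, 0, 0, 0, 0, -1], [0.6, 0.05, 0, 0, 0, 0, -1], [0.6, 0.05, 0, 0, 0, 0, -1], [0.6, 0.05, 0, 0, 0, 0, -1], [0.2, 0, 0, 0, 0, 0, -1]]

```text
time: 4.32
tool_pos: [0.3948, -0.1337, 0.0832]
tcp_rot: [1.992, 2.421, 0.001]
wrist_force: [0.8, -6.1, 5.3]
width: 0.266
grip_force: 59.9
```

Emit:
jog_arm:
  increments:
    - [[0, 0, 0, 0, 0, 0, -1], [0, 0, 0, 0, 0, 0, 1], [0, 0, 0, 0, 0, 0, 1], [0, 0, 0, 0, 0, 0, 1], [0, 0, 0, 0, 0, 0, 1]]

```text
time: 4.73
tool_pos: [0.3924, -0.1339, 0.081]
tcp_rot: [-1.998, -2.423, 0.0]
wrist_force: [0.3, 0.7, 0.3]
width: 0.818
grip_force: 0.0
```

Emit:
jog_arm:
  increments:
    - [[0, 0, 0, 0, 0, 0, 1], [0, 0, 0, 0, 0, 0, 1], [0, 0, -0.9, 0, 0, 0, 1], [0, 0, -0.9, 0, 0, 0, 1], [0, 0, -0.9, 0, 0, 0, 1]]

```text
time: 5.15
tool_pos: [0.3921, -0.1339, 0.1624]
tcp_rot: [-1.997, -2.422, 0.001]
wrist_force: [1.1, -0.6, -1.0]
width: 0.999
grip_force: 0.0
```

Run:
```python
from h import *
plan(.40,-.25,.08,101)
C=cam("top");p,d=viewer.read_camera("top");cv2.imwrite("pics/t2.png",p)
C=cam("wrist");p,d=viewer.read_camera("wrist");cv2.imwrite("pics/w2.png",p)
P=cloud(C,d);z=P[...,2]
m=(z>.018)&(z<.03)&(np.hypot(P[...,0]-.40,P[...,1]+.19)<.2)
n,l,st,ce=cv2.connectedComponentsWithStats(m.astype(np.uint8))
for i in range(1,n):
  if st[i,4]>300: print(st[i],rect(P[l==i]),np.median(z[l==i]),"mean bgr",p[l==i].mean(0).round())
```

```text
t 5.15 pos [ 0.3921 -0.1339  0.1624] psi 101.0 shift [-3.85 -0.47  2.74] turn [-0.02 -0.01 -0.01] F [ 1.1 -0.6 -1. ] w 0.999 g 0.0
[ 305  211   38  201 6864] (array([ 0.4037, -0.1838]), [np.float64(0.0244), np.float64(0.151)], -79.5) 0.02396268259662203 mean bgr [144. 140. 144.]
[  22  294   87   81 1832] (array([ 0.2285, -0.2343]), [np.float64(0.0201), np.float64(0.0717)], -48.4) 0.01876714758155154 mean bgr [186. 182. 187.]
```

View pics/w2.png

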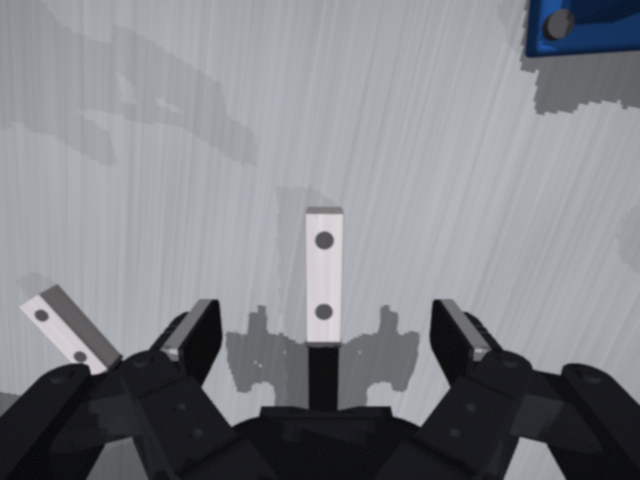

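The handle lies free on the counter: shank (305–343, 207–345), black grip running behind under the gripper. Re-grasping by the grip.

Emit:
jog_arm:
  increments:
    - [[-0.98, 0.01, 0, 0, 0, 0.08, 1], [-0.98, 0.01, 0, 0, 0, 0, 1], [-0.97, 0.01, 0, 0, 0, 0, 1], [-0.97, 0.01, 0, 0, 0, 0, 1], [0, 0, 0.7, 0, 0, 0, 1]]

```text
time: 5.67
tool_pos: [0.4198, -0.2551, 0.1448]
tcp_rot: [2.004, 2.404, -0.0]
wrist_force: [0.9, -0.3, 0.8]
width: 1.001
grip_force: 0.0
```

Emit:
jog_arm:
  increments:
    - [[0, 0, 0.7, 0, 0, 0, 1], [0, 0, 0.7, 0, 0, 0, 1], [0, 0, 0.7, 0, 0, 0, 1], [0, 0, 0, 0, 0, 0, 1], [0, 0, 0, 0, 0, 0, -1]]
  force: 90

```text
time: 6.08
tool_pos: [0.4141, -0.2479, 0.0765]
tcp_rot: [-2.006, -2.412, 0.001]
wrist_force: [0.6, 0.2, 1.3]
width: 0.885
grip_force: 0.0
```

Emit:
jog_arm:
  increments:
    - [[0, 0, 0, 0, 0, 0, -1], [0, 0, 0, 0, 0, 0, -1], [0, 0, 0, 0, 0, 0, -1], [0, 0, 0, 0, 0, 0, -1], [0, 0, 0, 0, 0, 0, -1]]

```text
time: 6.5
tool_pos: [0.4165, -0.2494, 0.0796]
tcp_rot: [2.007, 2.414, 0.0]
wrist_force: [-0.4, -0.9, 4.5]
width: 0.232
grip_force: 89.9
```

Emit:
jog_arm:
  increments:
    - [[0, 0, 0, 0, 0, 0, -1], [0, 0, 0, 0, 0, 0, -1], [0, 0, 0, 0, 0, 0, -1], [0, 0, 0, 0, 0, 0, -1], [0, 0, 0, 0, 0, 0, -1]]

```text
time: 6.92
tool_pos: [0.4165, -0.2494, 0.0794]
tcp_rot: [2.007, 2.414, 0.0]
wrist_force: [-0.5, 0.7, 6.7]
width: 0.231
grip_force: 90.1
```

Emit:
jog_arm:
  increments:
    - [[0, 0, -0.4, 0, 0, 0, -1], [0, 0, -0.8, 0, 0, 0, -1], [0, 0, -0.9, 0, 0, 0, -1], [0, 0, -0.9, 0, 0, 0, -1], [0, 0, -0.9, 0, 0, 0, -1]]

```text
time: 7.33
tool_pos: [0.4151, -0.2484, 0.1958]
tcp_rot: [-2.008, -2.415, 0.0]
wrist_force: [0.5, -1.0, -1.7]
width: 0.232
grip_force: 89.2
```

Emit:
jog_arm:
  increments:
    - [[0, 0, -0.9, 0, 0, 0, -1], [0, 0, -0.6, 0, 0, 0, -1], [0.4, 0.1, -0.2, 0, 0, 0, -1], [0.8, 0.2, 0, 0, 0, 0, -1], [0.9, 0.2, 0, 0, 0, 0, -1]]

```text
time: 7.75
tool_pos: [0.4188, -0.1836, 0.2461]
tcp_rot: [2.011, 2.413, 0.0]
wrist_force: [0.0, 0.5, -2.9]
width: 0.233
grip_force: 89.3
```

Emit:
jog_arm:
  increments:
    - [[0.9, 0.2, 0, 0, 0, 0, -1], [0.9, 0.2, 0, 0, 0, 0, -1], [0.9, 0.2, 0, 0, 0, 0, -1], [0.9, 0.2, 0, 0, 0, 0, -1], [0.9, 0.2, 0, 0, 0, 0, -1]]

```text
time: 8.17
tool_pos: [0.4224, -0.0439, 0.2447]
tcp_rot: [-2.007, -2.414, 0.002]
wrist_force: [0.8, 0.2, -2.1]
width: 0.231
grip_force: 89.2
```

Emit:
jog_arm:
  increments:
    - [[0.9, 0.2, 0, 0, 0, 0, -1], [0.9, 0.2, 0, 0, 0, 0, -1], [0.9, 0.2, 0, 0, 0, 0, -1], [0.9, 0.2, 0, 0, 0, 0, -1], [0.5, 0.15, 0, 0, 0, 0.5, -1]]

```text
time: 8.58
tool_pos: [0.4276, 0.083, 0.2447]
tcp_rot: [-2.068, -2.361, 0.002]
wrist_force: [-0.1, 0.2, -2.3]
width: 0.232
grip_force: 89.2
```

Emit:
jog_arm:
  increments:
    - [[0, 0, 0, 0, 0, 1, -1], [0, 0, 0, 0, 0, 1, -1], [0, 0, 0, 0, 0, 1, -1], [0, 0, 0, 0, 0, 1, -1], [0, 0, 0, 0, 0, 1, -1]]

```text
time: 9.0
tool_pos: [0.4278, 0.0808, 0.2445]
tcp_rot: [-2.615, -1.739, 0.005]
wrist_force: [-0.2, -0.3, -1.6]
width: 0.231
grip_force: 89.2
```

Emit:
jog_arm:
  increments:
    - [[0, 0, 0, 0, 0, 1, -1], [0, 0, 0, 0, 0, 1, -1], [0, 0, 0, 0, 0, 1, -1], [0, 0, 0, 0, 0, 1, -1], [0, 0, 0, 0, 0, 1, -1]]

```text
time: 9.42
tool_pos: [0.4277, 0.0806, 0.2445]
tcp_rot: [-2.976, -1.002, 0.005]
wrist_force: [-0.9, 0.1, -2.0]
width: 0.225
grip_force: 89.2
```

Emit:
jog_arm:
  increments:
    - [[0, 0, 0, 0, 0, 1, -1], [0, 0, 0, 0, 0, 1, -1], [0, 0, 0, 0, 0, 1, -1], [0, 0, 0, 0, 0, 0.8, -1], [0, 0, 0, 0, 0, 0, -1]]

```text
time: 9.83
tool_pos: [0.4278, 0.0806, 0.2446]
tcp_rot: [-3.116, -0.399, 0.005]
wrist_force: [0.4, -0.4, -2.1]
width: 0.232
grip_force: 89.2
```

Run:
```python
from h import *
plan(.4306,.079,.24,14.6)
C=cam("wrist");p,d=viewer.read_camera("wrist");cv2.imwrite("pics/w3.png",p)
P=cloud(C,d);z=P[...,2];s=read_state();h=s["tool_pos"][2]-.067
# shank: above jaws, within 25 mm of the expected height
m=(z>h-.02)&(z<h+.04)&(P[...,0]>s["tool_pos"][0]+.03)&(p.min(2)>100)
n,l,st,ce=cv2.connectedComponentsWithStats(m.astype(np.uint8))
for i in range(1,n):
  if st[i,4]>300:
    q=P[l==i];A=np.c_[q[:,:2],np.ones(len(q))];k=np.linalg.lstsq(A,q[:,2],rcond=None)[0]
    print("shank",st[i],rect(q),"z",np.percentile(q[:,2],[5,50,95]).round(4),"slope",k.round(3))
m=(z>.104)&(z<.118)&(np.hypot(P[...,0]-.52,P[...,1]-.105)<.09)
n,l,st,ce=cv2.connectedComponentsWithStats(m.astype(np.uint8))
for i in range(1,n):
  if st[i,4]>300: print("jaw",st[i],rect(P[l==i]),np.median(z[l==i]))
```

```text
t 9.83 pos [0.4278 0.0806 0.2446] psi 14.6 shift [0.08 0.07 0.15] turn [-0.01  0.03  0.  ] F [ 0.4 -0.4 -2.1] w 0.232 g 89.2
shank [  287     0    77   209 14742] (array([0.5038, 0.1017]), [np.float64(0.0247), np.float64(0.0669)], 14.9) z [0.1873 0.1885 0.1896] slope [-0.009  0.001  0.193]
jaw [ 217    0   69  163 9904] (array([0.5113, 0.1438]), [np.float64(0.0324), np.float64(0.0801)], 14.4) 0.11174564046003235
jaw [  360     0    89   163 12854] (array([0.5313, 0.0663]), [np.float64(0.0426), np.float64(0.0799)], 14.5) 0.11122252642438546
```

View pics/w3.png

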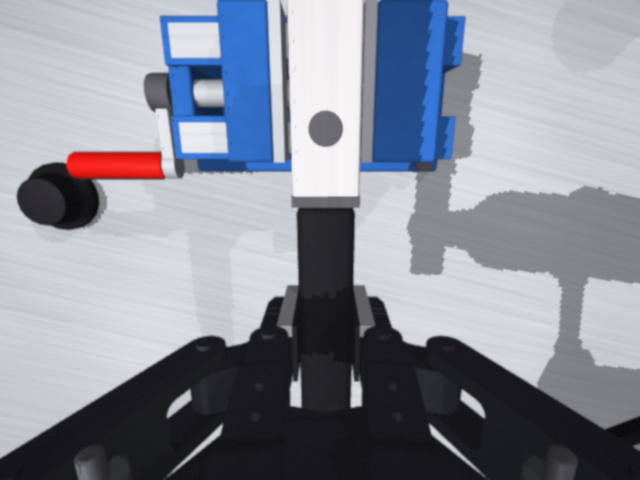

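The bar hangs level over the open slot (shank at 292–360, jaw tops at 220–285 and 362–445, crank sleeve at 68–163, 165). Lowering.

Emit:
jog_arm:
  increments:
    - [[0.13, -0.04, 0.3, 0, 0, 0, -1], [0, 0, 0.6, 0, 0, 0, -1], [0, 0, 0.6, 0, 0, 0, -1], [0, 0, 0.5, 0, 0, 0, -1], [0, 0, 0.3, 0, 0, 0, -1]]

```text
time: 10.3
tool_pos: [0.4313, 0.0824, 0.1744]
tcp_rot: [-3.115, -0.405, 0.006]
wrist_force: [-0.3, -0.0, -1.9]
width: 0.231
grip_force: 89.2
```

Emit:
jog_arm:
  increments:
    - [[0, 0, 0.15, 0, 0, 0, -1], [0, 0, 0.1, 0, 0, 0, -1], [0, 0, 0.05, 0, 0, 0, -1], [0, 0, 0, 0, 0, 0, -1], [0, 0, 0, 0, 0, 0, -1]]

```text
time: 10.72
tool_pos: [0.4335, 0.0824, 0.169]
tcp_rot: [-3.116, -0.403, -0.002]
wrist_force: [1.2, 0.3, -2.4]
width: 0.235
grip_force: 89.2
```

Emit:
jog_arm:
  increments:
    - [[0, 0, 0.05, 0, 0, 0, -1], [0, 0, 0.05, 0, 0, 0, -1], [0, 0, 0, 0, 0, 0, -1], [0, 0, 0, 0, 0, 0, -1], [0, 0, 0, 0, 0, 0, -1]]

```text
time: 11.13
tool_pos: [0.4329, 0.0823, 0.1654]
tcp_rot: [-3.116, -0.402, -0.0]
wrist_force: [-0.4, -0.0, -1.9]
width: 0.232
grip_force: 89.2
```

Emit:
jog_arm:
  increments:
    - [[0, 0, 0.05, 0, 0, 0, -1], [0, 0, 0.05, 0, 0, 0, -1], [0, 0, 0, 0, 0, 0, -1], [0, 0, 0, 0, 0, 0, -1], [0, 0, 0, 0, 0, 0, -1]]

```text
time: 11.55
tool_pos: [0.433, 0.0823, 0.1639]
tcp_rot: [3.116, 0.402, -0.0]
wrist_force: [-7.4, -2.4, 12.1]
width: 0.229
grip_force: 91.1
```

Emit:
jog_arm:
  increments:
    - [[0, 0, -0.05, 0, 0, 0, -1], [0, 0, 0, 0, 0, 0, 0], [0, 0, 0, 0, 0, 0, 0], [0, 0, 0, 0, 0, 0, 0], [0, 0, 0, 0, 0, 0, 0]]

```text
time: 11.97
tool_pos: [0.433, 0.0823, 0.1637]
tcp_rot: [-3.116, -0.402, -0.0]
wrist_force: [0.1, -0.1, 0.6]
width: 0.501
grip_force: 0.0
```

Emit:
jog_arm:
  increments:
    - [[0, 0, 0, 0, 0, 0, 1], [0, 0, -0.5, 0, 0, 0, 1], [0, 0, -0.9, 0, 0, 0, 1], [0, 0, -0.9, 0, 0, 0, 1], [0, 0, -0.3, 0, 0, 0, 1]]

```text
time: 12.38
tool_pos: [0.4349, 0.0826, 0.2455]
tcp_rot: [-3.116, -0.402, -0.009]
wrist_force: [1.1, 0.2, -0.4]
width: 0.998
grip_force: 0.0
```

Run:
```python
from h import *
vy=np.radians(14.5);X=np.array([np.cos(vy),np.sin(vy)]);Y=np.array([-X[1],X[0]]);O=np.array([.5206,.1074])-.0065*Y
k=O+.16*Y-.045*X
print("vise O",O,"crank grasp",k)
plan(k[0],k[1],.22,14.5)
C=cam("wrist");p,d=viewer.read_camera("wrist");cv2.imwrite("pics/w4.png",p)
P=cloud(C,d);z=P[...,2]
m=(z>.1)&(z<.118)&(p.min(2)>150)&(np.hypot(P[...,0]-.52,P[...,1]-.105)<.09)
n,l,st,ce=cv2.connectedComponentsWithStats(m.astype(np.uint8))
for i in range(1,n):
  if st[i,4]>300:
    q=P[l==i];r=rect(q);print("bar",st[i],r,"vise",(r[0]-O)@X,(r[0]-O)@Y,np.percentile(q[:,2],[5,50,95]).round(4))
hsv=cv2.cvtColor(p,cv2.COLOR_BGR2HSV)
m=(hsv[...,1]>150)&(hsv[...,2]>90)&((hsv[...,0]<8)|(hsv[...,0]>172))
if m.sum()>50:
  q=P[m];q=q[np.isfinite(q[:,2])];r=rect(q);print("sleeve",r,"vise",(r[0]-O)@X,(r[0]-O)@Y,"top z",np.percentile(q[:,2],[50,90,98]).round(4))
```

```text
vise O [0.52222747 0.10110704] crank grasp [0.43860003 0.24474356]
t 12.38 pos [0.4349 0.0826 0.2455] psi 14.7 shift [ 1.49 -5.2   0.85] turn [ 0.01 -0.06  0.04] F [ 1.1  0.2 -0.4] w 0.998 g 0.0
bar [ 301    0   47  178 7035] (array([0.5254, 0.1078]), [np.float64(0.0241), np.float64(0.0897)], 14.8) vise 0.004747260675436709 0.005685435036689932 [0.1081 0.1093 0.1105]
bar [ 269   19   17  159 1783] (array([0.5145, 0.1312]), [np.float64(0.0065), np.float64(0.0799)], 14.6) vise 5.334349018924473e-05 0.031069231865731073 [0.1106 0.1118 0.1129]
bar [ 360   19   17  159 1814] (array([0.527 , 0.0839]), [np.float64(0.0065), np.float64(0.0802)], 14.5) vise 0.00031221480314057407 -0.017853901574833964 [0.1101 0.1113 0.1124]
sleeve (array([0.4337, 0.254 ]), [np.float64(0.0219), np.float64(0.1143)], -70.1) vise -0.047426321354476435 0.17018846643176155 top z [0.0779 0.0793 0.0799]
```

View pics/w4.png

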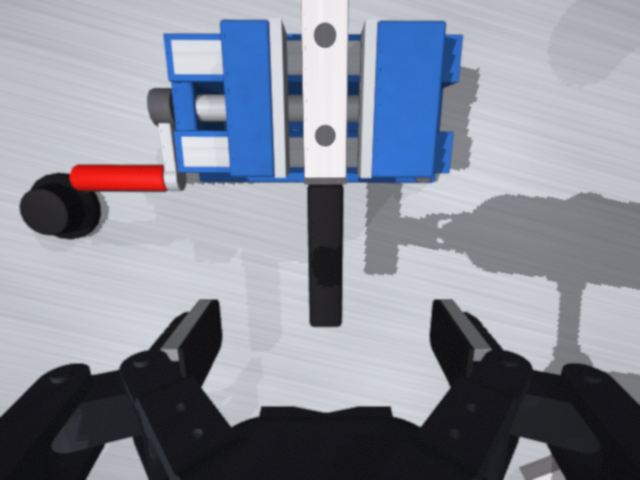

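The shank lies in the slot on the bed (301–348), grip toward me, released. The crank sleeve is at (72–165, 178), toward the vise's −x. Going to the crank.

Emit:
jog_arm:
  increments:
    - [[0.25, -0.87, 0, 0, 0, 0, 1], [0.25, -0.87, 0, 0, 0, 0, 1], [0.25, -0.87, 0, 0, 0, 0, 1], [0.25, -0.87, 0, 0, 0, 0, 1], [0.25, -0.87, 0, 0, 0, 0, 1]]

```text
time: 12.85
tool_pos: [0.4353, 0.219, 0.2402]
tcp_rot: [3.115, 0.402, -0.002]
wrist_force: [0.3, -0.1, -1.1]
width: 1.002
grip_force: 0.0
```

Emit:
jog_arm:
  increments:
    - [[0.25, -0.87, 0, 0, 0, 0, 1], [0, 0, 0, 0, 0, -1, 1], [0, 0, 0, 0, 0, -1, 1], [0, 0, 0, 0, 0, -1, 1], [0, 0, 0, 0, 0, -1, 1]]

```text
time: 13.27
tool_pos: [0.4359, 0.2453, 0.2399]
tcp_rot: [2.961, 1.05, -0.004]
wrist_force: [0.2, -0.3, 0.1]
width: 1.002
grip_force: 0.0
```

Emit:
jog_arm:
  increments:
    - [[0, 0, 0, 0, 0, -1, 1], [0, 0, 0, 0, 0, -1, 1], [0, 0, 0, 0, 0, -1, 1], [0, 0, 0, 0, 0, -1, 1], [0, 0, 0, 0, 0, -1, 1]]

```text
time: 13.68
tool_pos: [0.436, 0.2449, 0.24]
tcp_rot: [-2.589, -1.78, 0.004]
wrist_force: [0.1, 0.5, -1.0]
width: 0.996
grip_force: 0.0
```

Emit:
jog_arm:
  increments:
    - [[0, 0, 0, 0, 0, -1, 1], [0, 0, 0, 0, 0, -1, 1], [0, 0, 0, 0, 0, -1, 1], [0, 0, 0, 0, 0, -1, 1], [0, 0, 0, 0, 0, -1, 1]]

```text
time: 14.1
tool_pos: [0.436, 0.2449, 0.24]
tcp_rot: [-2.039, -2.388, 0.003]
wrist_force: [-0.5, 0.3, 0.4]
width: 1.0
grip_force: 0.0
```

Emit:
jog_arm:
  increments:
    - [[0, 0, 0, 0, 0, -0.95, 1], [0, 0, 0, 0, 0, 0, 1], [0, 0, 0, 0, 0, 0, 1], [0, 0, 0, 0, 0, 0, 1], [0, 0, 0, 0, 0, 0, 1]]

```text
time: 14.52
tool_pos: [0.4364, 0.2451, 0.2412]
tcp_rot: [-1.927, -2.481, 0.001]
wrist_force: [-0.2, 0.2, 0.3]
width: 0.999
grip_force: 0.0
```

Run:
```python
from h import *
plan(.4386,.2447,.126,104.5)
```

```text
t 14.52 pos [0.4364 0.2451 0.2412] psi 104.3 shift [-0.03  0.07  3.84] turn [-0.01  0.   -0.03] F [-0.2  0.2  0.3] w 0.999 g 0.0
```

Emit:
jog_arm:
  increments:
    - [[0, 0.07, 0.9, 0, 0, 0, 1], [0, 0, 0.9, 0, 0, 0, 1], [0, 0, 0.9, 0, 0, 0, 1], [0, 0, 0.9, 0, 0, 0, 1], [0, 0, 0.24, 0, 0, 0, 1]]
  force: 30

```text
time: 14.93
tool_pos: [0.4359, 0.2444, 0.1224]
tcp_rot: [-1.925, -2.479, 0.01]
wrist_force: [-0.4, -0.5, -0.2]
width: 1.002
grip_force: 0.0
```

Emit:
jog_arm:
  increments:
    - [[0, 0, 0, 0, 0, 0, 1], [0, 0, 0, 0, 0, 0, -1], [0, 0, 0, 0, 0, 0, -1], [0, 0, 0, 0, 0, 0, -1], [0, 0, 0, 0, 0, 0, -1]]

```text
time: 15.35
tool_pos: [0.4398, 0.2463, 0.1284]
tcp_rot: [1.924, 2.481, 0.005]
wrist_force: [0.2, 0.3, 0.0]
width: 0.454
grip_force: 0.0
```

Emit:
jog_arm:
  increments:
    - [[0, 0, 0, 0, 0, 0, -1], [0, 0, 0, 0, 0, 0, -1], [0, 0, 0, 0, 0, 0, -1], [0, 0, 0, 0, 0, 0, -1], [0, 0, 0, 0, 0, 0, -1]]

```text
time: 15.77
tool_pos: [0.4388, 0.2459, 0.1269]
tcp_rot: [1.925, 2.483, 0.001]
wrist_force: [-1.1, 0.8, 2.6]
width: 0.198
grip_force: 30.6
```

Run:
```python
from h import *
plan(.4386,.2447,.126,104.5)
# circle rows: tool y = +vise x at psi 104.5 ; handle x=-45 sin a, z=45 cos a
a0=1.62;a=a0+np.arange(0,7)*1.0
for st in (.3,):
  a=a0+np.arange(0,22)*st
  dy=np.diff(-.045*np.sin(a))/.03;dz=-np.diff(.045*np.cos(a))/.03
  for i in range(21): print(round(a[i+1],2),round(dy[i],2),round(dz[i],2))
```

```text
t 15.77 pos [0.4388 0.2459 0.1269] psi 104.4 shift [-0.04 -0.02  0.03] turn [ 0.   -0.   -0.01] F [-1.1  0.8  2.6] w 0.198 g 30.6
1.92 0.09 0.44
2.22 0.21 0.39
2.52 0.32 0.31
2.82 0.4 0.2
3.12 0.44 0.08
3.42 0.44 -0.06
3.72 0.41 -0.19
4.02 0.33 -0.3
4.32 0.23 -0.38
4.62 0.11 -0.44
4.92 -0.03 -0.45
5.22 -0.16 -0.42
5.52 -0.27 -0.35
5.82 -0.37 -0.26
6.12 -0.43 -0.14
6.42 -0.45 -0.01
6.72 -0.43 0.13
7.02 -0.37 0.25
7.32 -0.28 0.35
7.62 -0.17 0.42
7.92 -0.04 0.45
```

Emit:
jog_arm:
  increments:
    - [[0, 0.09, 0.44, 0, 0, 0, -1], [0, 0.21, 0.39, 0, 0, 0, -1], [0, 0.32, 0.31, 0, 0, 0, -1], [0, 0.4, 0.2, 0, 0, 0, -1], [0, 0.44, 0.08, 0, 0, 0, -1]]

```text
time: 16.18
tool_pos: [0.4815, 0.2568, 0.0841]
tcp_rot: [-1.925, -2.483, 0.0]
wrist_force: [-3.4, -1.2, 12.1]
width: 0.198
grip_force: 31.6
```

Run:
```python
from h import *
plan(.4386,.2447,.126,104.5)
```

```text
t 16.18 pos [0.4815 0.2568 0.0841] psi 104.4 shift [-0.03 -1.49 -1.4 ] turn [-0.    0.   -0.01] F [-3.4 -1.2 12.1] w 0.198 g 31.6
```

Emit:
jog_arm:
  increments:
    - [[0, 0.44, -0.06, 0, 0, 0, -1], [0, 0.41, -0.19, 0, 0, 0, -1], [0, 0.33, -0.3, 0, 0, 0, -1], [0, 0.23, -0.38, 0, 0, 0, -1], [0, 0.11, -0.44, 0, 0, 0, -1]]

```text
time: 16.6
tool_pos: [0.5256, 0.2684, 0.1241]
tcp_rot: [-1.925, -2.482, 0.001]
wrist_force: [-0.8, 2.4, -5.9]
width: 0.196
grip_force: 30.0
```

Emit:
jog_arm:
  increments:
    - [[0, -0.03, -0.45, 0, 0, 0, -1], [0, -0.16, -0.42, 0, 0, 0, -1], [0, -0.27, -0.35, 0, 0, 0, -1], [0, -0.37, -0.26, 0, 0, 0, -1], [0, -0.43, -0.14, 0, 0, 0, -1]]

```text
time: 17.02
tool_pos: [0.4884, 0.2586, 0.175]
tcp_rot: [1.924, 2.482, 0.003]
wrist_force: [3.2, 2.4, -9.3]
width: 0.201
grip_force: 29.6
```

```bash
cat > k.py <<'E'
from h import *
s=read_state();X=np.array([np.cos(np.radians(14.5)),np.sin(np.radians(14.5))]);O=np.array([.5222,.1011])
p=s["tool_pos"];x=(p[:2]-O)@X;z=p[2]-.0565-.072
print("x",x.round(4),"z",z.round(4),"r",np.hypot(x,z).round(4),"angle",np.arctan2(-x,z).round(3),"yv",((p[:2]-O)@[-X[1],X[0]]).round(4))
plan(.4386,.2447,.126,104.5)
E
python3 k.py
```

```text
x 0.0067 z 0.0465 r 0.047 angle -0.143 yv 0.1609
t 17.02 pos [0.4884 0.2586 0.175 ] psi 104.4 shift [-0.03 -1.73  1.63] turn [ 0.02 -0.   -0.01] F [ 3.2  2.4 -9.3] w 0.201 g 29.6
```

Emit:
jog_arm:
  increments:
    - [[0, -0.45, -0.01, 0, 0, 0, -1], [0, -0.43, 0.13, 0, 0, 0, -1], [0, -0.37, 0.25, 0, 0, 0, -1], [0, -0.28, 0.35, 0, 0, 0, -1], [0, 0, 0, 0, 0, 0, -1]]

```text
time: 17.43
tool_pos: [0.4438, 0.2471, 0.1523]
tcp_rot: [1.923, 2.482, 0.005]
wrist_force: [3.9, 3.0, -6.7]
width: 0.198
grip_force: 30.1
```

```bash
python3 k.py
```

```text
x -0.0394 z 0.0238 r 0.046 angle 1.028 yv 0.161
t 17.43 pos [0.4438 0.2471 0.1523] psi 104.5 shift [-0.03 -0.19  0.87] turn [ 0.03 -0.   -0.01] F [ 3.9  3.  -6.7] w 0.198 g 30.1
```

Emit:
jog_arm:
  increments:
    - [[0, -0.08, 0.2, 0, 0, 0, -1], [0, -0.06, 0.22, 0, 0, 0, -1], [0, 0, 0, 0, 0, 0, -1], [0, 0, 0, 0, 0, 0, -1], [0, 0, 0, 0, 0, 0, -1]]

```text
time: 17.85
tool_pos: [0.44, 0.2463, 0.1404]
tcp_rot: [-1.925, -2.482, -0.0]
wrist_force: [-1.5, 0.9, 6.0]
width: 0.197
grip_force: 31.3
```

```bash
python3 k.py
```

```text
x -0.0432 z 0.0119 r 0.0448 angle 1.303 yv 0.1611
t 17.85 pos [0.44   0.2463 0.1404] psi 104.4 shift [-0.04 -0.06  0.48] turn [ 0.   -0.   -0.01] F [-1.5  0.9  6. ] w 0.197 g 31.3
```

Emit:
jog_arm:
  increments:
    - [[0, -0.02, 0.1, 0, 0, 0, -1], [0, -0.01, 0.1, 0, 0, 0, -1], [0, 0, 0, 0, 0, 0, -1], [0, 0, 0, 0, 0, 0, -1], [0, 0, 0, 0, 0, 0, -1]]

```text
time: 18.27
tool_pos: [0.4396, 0.2463, 0.1362]
tcp_rot: [1.925, 2.482, 0.001]
wrist_force: [-5.0, -0.8, 17.8]
width: 0.2
grip_force: 32.5
```

```bash
python3 k.py
```

```text
x -0.0436 z 0.0077 r 0.0443 angle 1.397 yv 0.1612
t 18.27 pos [0.4396 0.2463 0.1362] psi 104.4 shift [-0.04 -0.05  0.34] turn [ 0.01 -0.   -0.02] F [-5.  -0.8 17.8] w 0.2 g 32.5
```

Emit:
jog_arm:
  increments:
    - [[0, 0, 0.05, 0, 0, 0, -1], [0, 0, 0, 0, 0, 0, -1], [0, 0, 0, 0, 0, 0, -1], [0, 0, 0, 0, 0, 0, -1], [0, 0, 0, 0, 0, 0, -1]]

```text
time: 18.68
tool_pos: [0.4396, 0.2463, 0.1353]
tcp_rot: [-1.926, -2.482, -0.001]
wrist_force: [-7.2, -1.5, 22.3]
width: 0.198
grip_force: 33.0
```

Emit:
jog_arm:
  increments:
    - [[0, 0, 0, 0, 0, 0, -0.3], [0, 0, 0, 0, 0, 0, 0.2], [0, 0, 0, 0, 0, 0, 0.6], [0, 0, 0, 0, 0, 0, 1], [0, 0, 0, 0, 0, 0, 1]]

```text
time: 19.1
tool_pos: [0.4387, 0.2455, 0.1313]
tcp_rot: [-1.925, -2.482, 0.002]
wrist_force: [-0.2, 0.1, -0.8]
width: 0.893
grip_force: 0.0
```

Emit:
jog_arm:
  increments:
    - [[0, 0, 0, 0, 0, 0, 1], [0, 0, -0.6, 0, 0, 0, 1], [0, 0, -0.9, 0, 0, 0, 1], [0, 0, -0.9, 0, 0, 0, 1], [0, 0, -0.9, 0, 0, 0, 1]]

```text
time: 19.52
tool_pos: [0.4388, 0.2456, 0.2313]
tcp_rot: [-1.925, -2.482, 0.003]
wrist_force: [-0.1, -0.2, -0.4]
width: 1.005
grip_force: 0.0
```

Emit:
jog_arm:
  increments:
    - [[0, -0.5, -0.9, 0, 0, 0, 1], [0, -0.5, -0.5, 0, 0, 0, 1], [0, 0, 0, 0, 0, 0, 1], [0, 0, 0, 0, 0, 0, 1], [0, 0, 0, 0, 0, 0, 1]]

```text
time: 19.93
tool_pos: [0.41, 0.2383, 0.2719]
tcp_rot: [-1.925, -2.482, 0.001]
wrist_force: [-0.8, 0.1, -0.1]
width: 1.0
grip_force: 0.0
```

```bash
python3 k.py
python3 - <<'E'
from h import *
p,d=viewer.read_camera("top");P=cloud(cam("top"),d);z=P[...,2]
cv2.imwrite("pics/t5.png",cv2.resize(p[180:330,120:340],None,fx=3,fy=3,interpolation=cv2.INTER_CUBIC))
E
```

```text
x -0.0743 z 0.1434 r 0.1615 angle 0.478 yv 0.1609
t 19.93 pos [0.41   0.2383 0.2719] psi 104.4 shift [-0.03  0.98  4.86] turn [-0.01  0.   -0.01] F [-0.8  0.1 -0.1] w 1.0 g 0.0
```

View pics/t5.png

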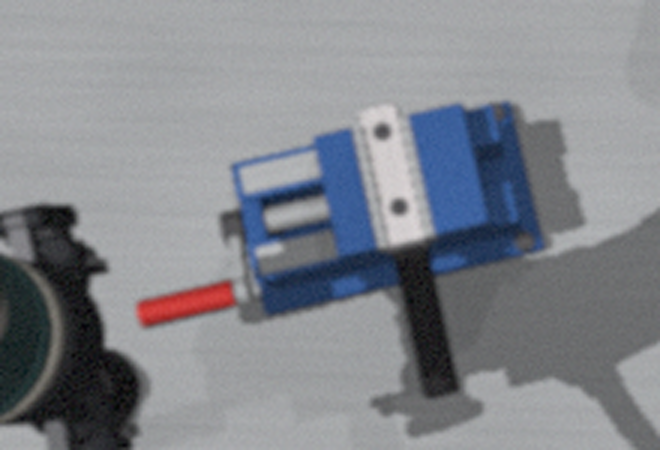

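The jaws are closed on the shank (360–430, 105–245), which is centred and aligned with the slot. The gripper is clear of everything, so I'm handing in.

```bash
python3 -c "
from workcell import bot
print(bot.finish_job())"
```

```text
the job is handed in; nothing more can be done
None
```

The job is handed in, with no verdict returned: the handle's shank looks clamped, centred and flat in the vise in the last picture, after a push of about 22 N on the crank. The crank is released and the arm is clear at about 20 s, and no move touched the jar, screwdriver or oven knob.

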